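Spray the card edge, then hold the spring clamp open round it

TASK

Press the sprung nozzle cap of the spray can that stands beside the upright card all the way down and let it come back up, to wet the card's top edge with adhesive. Then take the spring clamp off the wooden batten it is parked on, and hold it upright with its handles squeezed so that its jaws gape wide around the middle of the card's top edge, one jaw well down on each side and nothing touching the wet card. Finish while still holding the clamp open there, and leave the other things on the bench where they are.

Things in the scene. Friction and masses are not known exactly. Their poses are not given: they have to be found in the camera images.
- clamp: Black steel spring clamp like a big clothes-peg, 80 g, 108 mm tall, 24 mm wide (x). Origin on its pivot axis (along x); z up to the handles, y across the jaws, mirror-symmetric. Squeezing the handles along y opens the jaws; let go, it snaps shut. Starts upright on the batten, pivot 25 mm above the batten's top, jaws 20 mm down its sides. Jaws reach 45 mm below the pivot; pads 15 mm tall.
- clamp_a_grip (a point): Outermost line of the rubber sleeve (round, 10 mm thick, 30 mm long along x) that ends the +y handle, 58 mm above the pivot as parked: the place to squeeze. The sleeves are then 58 mm wide over both. Each needs about 5 N to begin and 10 N to reach the stop. The handles slope inward below the sleeves.
- clamp_b_grip (a point): The same on the -y handle.
- clamp_a (a joint): Angle (rad) of the clamp's +y half about the pivot: 0 as parked (jaw gap 10 mm), -0.11 shut, 0.28 at the stop, wide open (jaw gap about 34 mm, sleeves 24 mm over their outsides). Counts as gaping wide from 0.14 (jaw gap about 22 mm). The halves move together.
- clamp_b (a joint): The same for the -y half; always equal to clamp_a.
- clamp_a_tip (a point): Lower inner edge of the +y jaw's pad, 45 mm below the pivot when parked.
- clamp_b_tip (a point): Lower inner edge of the -y jaw's pad, 45 mm below the pivot when parked.
- rack: Fixed clamp rack: a plywood foot board 200 x 120 x 12 mm with an upright wooden batten 180 mm long (along x), 10 mm thick (y), top edge 75 mm above the bench; two small 30 mm tall braces at its ends. Origin under the centre of the foot board, on the bench.
- station: Fixed plywood foot board 260 (x) x 120 x 12 mm that carries the slotted dark block (top 46 mm above the bench) with the card, and the spray can. Origin at the centre of its underside, on the bench.
- card: Stiff off-white card 100 mm (x) x 4 mm (y) x 90 mm (z), fixed upright in the slotted block; origin at the centre of its bottom edge, inside the slot.
- card_edge (a point): Middle of the card's top edge (100 to 120 mm above the bench); x runs along the edge, y across the card's thickness, z up.
- can: Fixed aluminium spray can with a grey band, 52 mm diameter, on a 70 mm square wooden foot; origin at the centre of the foot's underside, which stands 12 mm above the bench; metal top 146 mm above the origin. It stands beside the card, beyond the end towards the station's -x (robot) side, and sprays towards the card.
- nozzle (a joint): Travel (m) of the can's white sprung cap: 0 up, 0.006 fully down (about 2.4 N to start, 6 N at the bottom). Counts as pressed from 0.0045, as up again below 0.0015.
- nozzle_top (a point): Centre of the top face of the white cap (28 mm diameter), 168 mm above the can's origin when up; moves down with the cap.
- tape: Roll of black tape, 48 mm diameter, 18 mm tall, lying on the station's board beside the card's block; bystander, origin at its underside.
- tin: Plain tin, 42 mm diameter, 35 mm tall, on the rack's foot board beside the batten; bystander, origin at its underside.
- glue: White glue bottle with a screw cap, 52 mm diameter, 140 mm tall, at the back of the bench; bystander, origin at its underside.
- mug: Dark metal mug, 76 mm diameter, 90 mm tall, at the back; bystander, origin at its underside.
- offcut: Wood offcut 90 x 45 x 30 mm, at the back; bystander, origin at its underside.
- driver: Screwdriver lying at the right; bystander.
- bin: Small grey open bin 120 x 90 x 50 mm at the left; bystander, origin at its underside.
There are look-alikes about, which are no part of the job. What is shaped like the rack but turquoise is not meant.

How it is judged:
On the way, in this order (a step that is already met when the one before it is completed fails the run):
1. the can's cap is pressed fully down (value of joint nozzle above 0.0045 m), for 0.1 s.
2. the cap has come back up (value of joint nozzle below 0.0015 m), for 0.1 s.
3. the clamp is lifted clear of the batten in the gripper (height (world z) of clamp above 0.125 m and contact force between the fingers and clamp above 1 N and contact force between clamp and rack below 0.1 N), for 0.2 s.
At the end, for the whole second after the job is handed in: The gripper holds the clamp (over 2 N), each half open 0.14 rad or more, still, within 0.35 rad of upright, jaw tips either side of the card, 4 mm or more from its mid-plane and 6 mm below its edge, pivot within 25 mm of the edge's middle; clamp touches no card, station or rack; cap is up (value of joint each of clamp_a, clamp_b above 0.14 rad and contact force between the fingers and clamp above 2 N and ((y of clamp_a_tip in the frame of card_edge above 0.004 m and y of clamp_b_tip in the frame of card_edge below -0.004 m) or (y of clamp_b_tip in the frame of card_edge above 0.004 m and y of clamp_a_tip in the frame of card_edge below -0.004 m)) and z of each of clamp_a_tip, clamp_b_tip in the frame of card_edge below -0.006 m and x of clamp in the frame of card_edge between -0.025 and 0.025 m and height (world z) of clamp above 0.09 m and angle between clamp's own z axis and vertical below 0.35 rad and contact force between clamp and card below 0.3 N and contact force between clamp and station below 0.3 N and contact force between clamp and rack below 0.1 N and linear speed of clamp below 0.03 m/s and value of joint nozzle below 0.0015 m); the arm keeps its last pose, push and grip.
It fails at once if the clamp or the robot pushes on the card with more than 3 N (contact force between any of clamp, the arm, the fingers and card above 3 N).
It fails at once if a bystander is moved by more than 30 mm (distance of any of tape, tin, glue, mug, offcut, driver, bin from where it was at the start of the episode above 0.03 m).
It also fails if it takes over 54 s, if anything falls off the work surface, if the arm or the gripper's body presses on something with over 40 N, if the wrist force passes 120 N, or if a joint passes its speed limit or range.

ROBOT

A 7-joint arm with a two-finger parallel gripper is mounted at the origin on the work surface. World frame = base frame: x ahead of the robot, y to its left, z up, the work surface at z = 0. Lengths are in m, angles in rad, forces in N, time in s.
With the tool pointing down it reaches from about 0.425 to 0.925 m from the base axis. Payload 6.8 kg.
Tool frame: the origin (TCP) lies at the very end of the fingers, on their centre line; the grasp point (between the pads) lies 19 mm behind it; y points along the fingers, x is the direction in which the jaws open and shut, and the axes are right-handed (so a half turn about y gives the same grasp; the last joint's range is limited). The gripper opens to 85 mm and grips with 20 to 120 N. Pads are 22 mm wide; open, the fingers measure 114 mm over their backs; the gripper's body (76 mm by 85 mm) begins 54 mm behind the grasp point. The pads swing forward as they close: fully open they stand 13 mm farther back than shut.
Start: joints at [-1.208, 0.477, 0.022, 1.555, -0.011, 1.109, -0.083], TCP at [0.306, 0.602, 0.231] pointing down, gripper open.
Joint ranges: [-2.96, 2.96], [-0.34, 2.1], [-1.41, 1.46], [0.24, 2.44], [-1.37, 4.51], [0.17, 1.92], [-2.96, 2.96]. Speed limits (rad/s): [2.39, 2.39, 3.14, 3.14, 3.14, 3.14, 3.14].

INTERFACE

Orientations are given as a rotation vector (axis times angle).
In Python, from bench import r, imaging gives the robot as it stands.
- The arm moves only by the shell command python3 -m jog 'ROWS' [FORCE]. ROWS is text: rows parted by semicolons, each of 7 numbers parted by spaces: the turn, a rotation vector about the tool's x, y, z in degrees, then the shift along the tool's x, y, z in mm, then the opening, from 0 (shut) to 1 (fully open). A call has exactly 5 rows; each row shifts and turns the commanded pose from where the row before left it, along the tool's axes as they then stand; what a row does not reach is not made up. A row lasts 1/12 s, in which the tool goes at most 41.7 mm and 7.16 degrees, less where a joint would pass 70% of its speed; a pose out of reach is approached as far as the arm can. A call with a gripper value outside its range is refused whole. The fingers move at their own pace and stop on an object; FORCE is the grip in N (left out, the last holds). Time passes only in rows, so rows that do not move let the fingers close, or fill a call up. It gives the time, the measured TCP pose, the force and the opening at its end, in the units of the state.
- r.get_obs(): the state, without advancing time (a new reading comes with each control period).
- imaging.grab_frame(name): name is "scene" or "top" or "wrist"; returns a dict with "color" (480x640x3 uint8, red, green, blue), "z_map" (480x640 float32, m along the optical axis (not along the pixel's ray), 0 where there is no reading), "fx", "fy", "cx", "cy" (pixels), "k1" (the pictures are not rectified: a ray, as slopes to the right and down, at radius r is drawn at 1 + k1 r^2 times it, then the intrinsics apply), "world_to_cam" (4x4, takes a point from world to camera coordinates); the wrist camera has in their place "hand_eye" (4x4, takes a point from camera to tool coordinates, whose origin is the TCP and whose axes are the tool frame's). Camera axes: x right, y up, looking along -z (the intrinsics and any distortion apply to the point x, -y, -z); pixel columns grow to the right and rows downward; lengths in m; the calibration is good to about 2 mm. A picture is of the moment at which its call begins: read the wrist's pose just before it.
- r.hand_in(): hands the job in, once; it reports no verdict.
The state is a dict: "clock": time; "joints": joint angles; "qvel": joint speeds; "tau": joint torques, N m; "tcp_pos": TCP position; "orientation": TCP orientation; "contact_force": force on the tool from outside, world axes, zero at the start; "moment": the same for the moment, N m; "grip_width": finger opening in m.
Only numpy, scipy, OpenCV 4.12 (cv2) and the standard library are available. Lean on these libraries where they do the work, as an engineer would, in place of code of your own. Each camera call takes 0.05 s, during which the arm holds its last target.

## Working session

There is one attempt and no reset: what is moved stays moved. The work goes in short steps, Python scripts to look and compute and a shell command to move; the robot and the scene stay as the last step left them, time stands still between calls to the robot, and variables do not carry over. Pictures are saved under pics/ and viewed, and the job is handed in when it is done.

```bash
ls; mkdir -p pics; cat > h.py <<'E'
import numpy as np, cv2
from bench import r, imaging
from scipy.spatial.transform import Rotation as R
def pose():
    o=r.get_obs(); T=np.eye(4); T[:3,:3]=R.from_rotvec(o["orientation"]).as_matrix(); T[:3,3]=o["tcp_pos"]; return T,o
def grab(n,name=None):
    T,o=pose(); f=imaging.grab_frame(n)
    f["c2w"]= T@np.array(f["hand_eye"]) if n=="wrist" else np.linalg.inv(np.array(f["world_to_cam"]))
    if name: cv2.imwrite(f"pics/{name}.png",f["color"][:,:,::-1])
    return f
def ray(f,u,v):
    K=np.array([[f["fx"],0,f["cx"]],[0,f["fy"],f["cy"]],[0,0,1.]])
    p=cv2.undistortPoints(np.array([[[u,v]]],float),K,np.array([f["k1"],0,0,0.]))[0,0]
    return np.array([p[0],-p[1],-1.])
def onplane(f,u,v,z):
    d=f["c2w"][:3,:3]@ray(f,u,v); o=f["c2w"][:3,3]; return o+d*(z-o[2])/d[2]
def depthpt(f,u,v):
    z=f["z_map"][int(round(v)),int(round(u))]; return (f["c2w"]@np.r_[ray(f,u,v)*z,1])[:3]
def cloud(f):
    K=np.array([[f["fx"],0,f["cx"]],[0,f["fy"],f["cy"]],[0,0,1.]])
    vv,uu=np.mgrid[0:480,0:640]
    p=cv2.undistortPoints(np.stack([uu,vv],-1).reshape(-1,1,2).astype(float),K,np.array([f["k1"],0,0,0.])).reshape(480,640,2)
    z=f["z_map"]; P=np.stack([p[...,0]*z,-p[...,1]*z,-z],-1)
    return P@f["c2w"][:3,:3].T+f["c2w"][:3,3]
def proj(f,X):
    c=np.linalg.inv(f["c2w"])@np.r_[X,1]; a,b=c[0]/-c[2],-c[1]/-c[2]; s=1+f["k1"]*(a*a+b*b)
    return f["fx"]*a*s+f["cx"],f["fy"]*b*s+f["cy"]
E
python3 - <<'E'
from h import *
T,o=pose(); print(o); print(T.round(3))
for n in("scene","top","wrist"):
    f=grab(n,n+"0"); print(n,f["fx"],f["k1"],f["c2w"].round(3).tolist(),(f["z_map"]>0).mean())
E
```

```text
pics
{'clock': 0.0, 'joints': array([-1.20809869,  0.47779263,  0.02232294,  1.5564491 , -0.01145933,
        1.10928798, -0.08310885]), 'qvel': array([-9.24044227e-04, -1.26017061e-03, -4.86640137e-04,  5.77342514e-04,
        8.27317405e-05,  5.78298901e-04, -8.17988560e-04]), 'tau': array([-5.98759616e-04, -5.96449041e+01,  1.60734147e+00, -2.81200916e+01,
        1.23340517e-02,  9.28666763e-03,  1.86322062e-06]), 'tcp_pos': array([0.30592618, 0.60103433, 0.2303314 ]), 'orientation': array([-1.39696357, -0.85479798,  0.85717395]), 'contact_force': array([ 0.17804706, -0.77090633,  0.20331964]), 'moment': array([ 0.01198112, -0.0112839 ,  0.04023489]), 'grip_width': 0.08561044961668145}
[[ 0.454 -0.001 -0.891  0.306]
 [ 0.891 -0.002  0.454  0.601]
 [-0.002 -1.    -0.     0.23 ]
 [ 0.     0.     0.     1.   ]]
scene 540.0711987656965 0.035331392308308375 [[-0.645, -0.477, 0.597, 1.267], [0.764, -0.411, 0.497, 0.639], [0.008, 0.777, 0.63, 0.925], [0.0, 0.0, 0.0, 1.0]] 0.9963151041666667
top 474.97582670931314 -0.05145502108094559 [[-0.014, 0.994, -0.112, 0.371], [-0.999, -0.01, 0.03, 0.027], [0.029, 0.112, 0.993, 1.159], [0.0, 0.0, 0.0, 1.0]] 0.9960221354166666
wrist 364.50096387154 0.02339215393513738 [[0.454, -0.853, -0.257, 0.241], [0.891, 0.434, 0.132, 0.635], [-0.002, -0.289, 0.957, 0.373], [0.0, 0.0, 0.0, 1.0]] 0.9959602864583333
```

View pics/scene0.png

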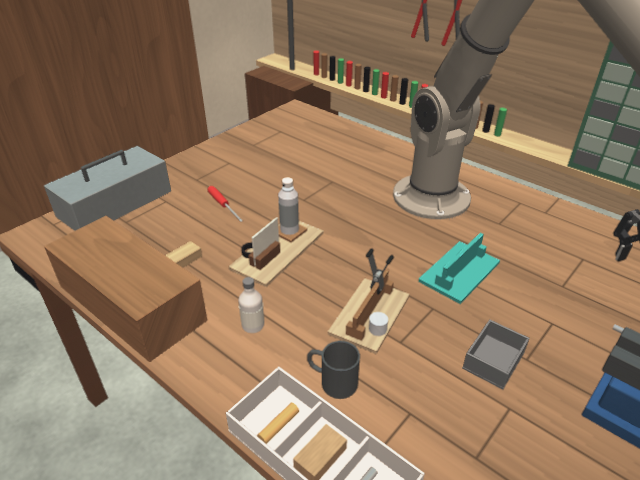

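View pics/top0.png

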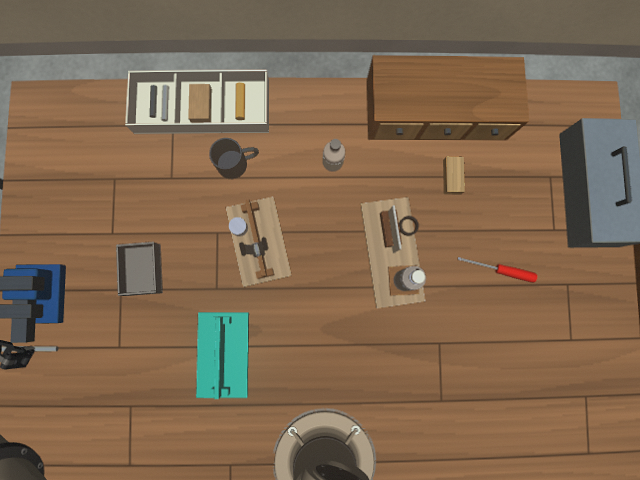

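Candidates:
- **Can:** the aluminium one with a grey band on the station, scene (288,205) / top (417,276). The glue bottle at scene (252,308) could be mistaken for it.
- **Clamp and rack:** the wooden rack with the black clamp, scene (375,268) / top (255,250). The turquoise look-alike rack is at scene (462,265).
- **Card:** at scene (266,240).

Next, close crops and measurements.

```bash
python3 - <<'E'
from h import *
f=grab("scene"); g=grab("top")
a=cv2.resize(f["color"][160:360,220:420],(400,400),interpolation=cv2.INTER_CUBIC)
b=cv2.resize(g["color"][180:320,220:440][:, :],(629,400),interpolation=cv2.INTER_CUBIC)[:,:]
cv2.imwrite("pics/cropA.png",np.hstack([a,cv2.resize(b,(400,254)) if 0 else a[:,:0]])[:,:,::-1])
cv2.imwrite("pics/cropB.png",b[:,:,::-1])
for n,F in(("s",f),("t",g)):
    C=cloud(F); z=C[...,2]
    hsv=cv2.cvtColor(F["color"],cv2.COLOR_RGB2HSV)
    # wooden station / rack regions: tops
    x,y=C[...,0],C[...,1]
    m=(z>0.16)&(z<0.2)&(y<0)&(x>.3)&(x<.8)&(y>-.4)
    print(n,"cap",m.sum(),C[m].mean(0).round(4),C[m].max(0),C[m].min(0))
    m=(z>0.008)&(z<0.018)&(x>.35)&(x<.75)&(abs(y)<.35)
    for s,l in((1,"rack"),(-1,"stn")):
        mm=m&(y*s>0.0)
        k,_=cv2.connectedComponents(mm.astype(np.uint8)) if 0 else (0,0)
        P=C[mm][:,:2].astype(np.float32); print(n,l,cv2.minAreaRect(P*1000))
    m=(z>0.085)&(z<0.13)&(x>.45)&(x<.75)&(y<0)&(y>-.3)
    print("card pts",m.sum(),C[m].mean(0),C[m].max(0),C[m].min(0))
    P=C[m];
    if len(P):print(cv2.minAreaRect((P[:,:2]*1000).astype(np.float32)))
    m=(z>0.09)&(z<0.2)&(x>.35)&(x<.75)&(y>0.05)&(y<.25)
    print("clamp pts",m.sum(),C[m].mean(0),C[m].max(0),C[m].min(0)); print(cv2.minAreaRect((C[m][:,:2]*1000).astype(np.float32)))
E
```

```text
s cap 105 [ 0.425  -0.1893  0.1754] [ 0.44034465 -0.17726677  0.18433249] [ 0.40577242 -0.20611668  0.16010798]
s rack ((542.0831298828125, 172.7411651611328), (213.41831970214844, 403.609375), 84.5629653930664)
s stn ((585.7843017578125, -200.64404296875), (425.0816650390625, 288.8726501464844), 19.036178588867188)
card pts 598 [ 0.64827506 -0.08177436  0.09997803] [ 0.74879225 -0.00405895  0.12918509] [ 0.45014868 -0.18326758  0.08505125]
((607.4647827148438, -113.00935363769531), (339.3320617675781, 59.933528900146484), 34.08219909667969)
clamp pts 350 [0.50997669 0.15218191 0.12802672] [0.74949937 0.2497865  0.16621733] [0.47165118 0.11878304 0.09002851]
((612.4324951171875, 191.14300537109375), (288.7835998535156, 68.05096435546875), 16.210153579711914)
t cap 159 [ 0.4228 -0.1949  0.179 ] [ 0.4394922  -0.18171546  0.18559826] [ 0.40863751 -0.20889457  0.16028741]
t rack ((550.2291870117188, 187.74386596679688), (400.4083251953125, 295.5362854003906), 0.7821656465530396)
t stn ((535.5484008789062, -185.2325897216797), (368.14691162109375, 338.4777526855469), 2.7914912700653076)
card pts 444 [ 0.64417687 -0.08262178  0.10055576] [ 0.74124634 -0.00764583  0.12949447] [ 0.48880599 -0.17641346  0.08514667]
((620.2988891601562, -105.71234130859375), (294.6531677246094, 50.492462158203125), 36.8260498046875)
clamp pts 400 [0.52924828 0.15969597 0.12808494] [0.7499086  0.24949225 0.1679457 ] [0.4723036  0.11753475 0.09001111]
((613.5552368164062, 188.4763946533203), (289.0167236328125, 69.8247299194336), 16.56403160095215)
```

View pics/cropA.png

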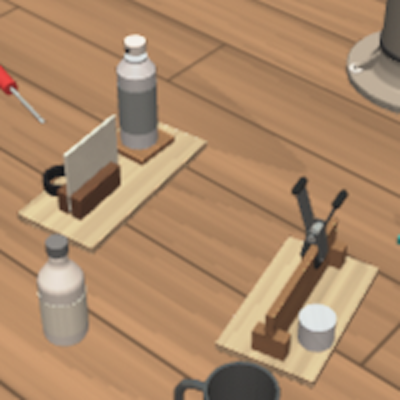

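View pics/cropB.png

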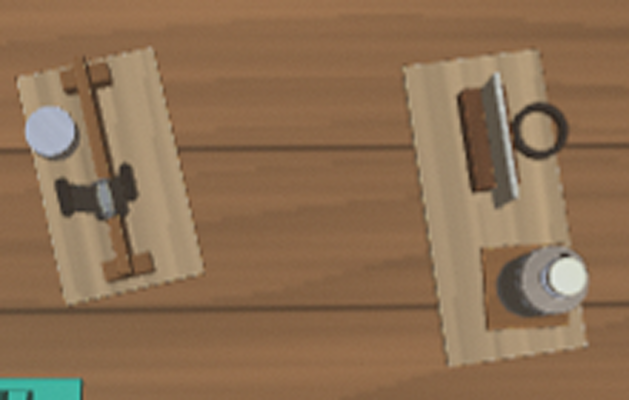

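```bash
python3 - <<'E'
from h import *
g=grab("top"); f=grab("scene")
for n,cs in(("rack",[(18,75),(155,47),(203,272),(68,305)]),("stn",[(403,66),(538,48),(587,345),(448,367)])):
    P=[onplane(g,220+(u+.5)/2.859-.5,180+(v+.5)/2.859-.5,.012)[:2] for u,v in cs]; P=np.array(P)
    print(n,P.round(4).tolist(),"c",P.mean(0).round(4),"ang",[round(np.degrees(np.arctan2(*(P[i]-P[j])[::-1])),1) for i,j in((0,3),(1,2))],[np.linalg.norm(P[i]-P[(i+1)%4]).round(3) for i in range(4)])
for n,F in(("s",f),("t",g)):
    C=cloud(F); x,y,z=C[...,0],C[...,1],C[...,2]
    # card
    m=(x>.49)&(x<.66)&(y<-.11)&(y>-.22)&(z>.06)
    cnt=m.sum(); P=C[m]
    print(n,"card",cnt,"ztop",np.percentile(P[:,2],[50,90,98,100]).round(4))
    mt=P[P[:,2]>np.percentile(P[:,2],60)]
    print(cv2.minAreaRect((mt[:,:2]*1000).astype(np.float32)),cv2.fitLine(mt[:,:2].astype(np.float32),cv2.DIST_HUBER,0,.01,.01).ravel())
    m=(x>.4)&(x<.6)&(y<.22)&(y>.08)&(z>.12)&(z<.18); P=C[m]
    print("handles",m.sum(),cv2.minAreaRect((P[:,:2]*1000).astype(np.float32)),"z",np.percentile(P[:,2],[50,98,100]))
    m=(x>.4)&(x<.66)&(y<.25)&(y>.05)&(z>.065)&(z<.08); P=C[m].astype(np.float32)
    print("batten",m.sum(),cv2.minAreaRect(P[:,:2]*1000),np.median(P,0))
    m=(z>0.165)&(z<0.2)&(y<-.15)&(x>.38)&(x<.47)&(y>-.24)
    for zt in(.176,):
        P=C[m&(z>zt)];print("cap",cv2.minEnclosingCircle((P[:,:2]*1000).astype(np.float32)),np.median(P,0))
E
```

```text
rack [[0.6083, 0.2316], [0.6317, 0.1144], [0.4379, 0.0743], [0.4114, 0.1878]] c [0.5223 0.152 ] ang [np.float64(12.5), np.float64(11.7)] [np.float64(0.119), np.float64(0.198), np.float64(0.117), np.float64(0.202)]
stn [[0.6134, -0.0988], [0.6286, -0.2167], [0.3719, -0.25], [0.3553, -0.1311]] c [ 0.4923 -0.1742] ang [np.float64(7.1), np.float64(7.4)] [np.float64(0.119), np.float64(0.259), np.float64(0.12), np.float64(0.26)]
s card 464 ztop [0.0873 0.108  0.1109 0.1142]
((539.5418701171875, -165.3777313232422), (99.64960479736328, 11.138130187988281), 6.874621391296387) [ 0.99434847  0.10616535  0.53563935 -0.1638374 ]
handles 189 ((491.5964050292969, 150.69979858398438), (27.437782287597656, 57.990882873535156), 13.866802215576172) z [0.15148278 0.1648961  0.16602373]
batten 353 ((522.4276733398438, 155.48963928222656), (185.95513916015625, 26.327207565307617), 8.888733863830566) [0.53471786 0.16175672 0.0743566 ]
cap ((422.76043701171875, -193.5), 20.151512145996094) [ 0.42303138 -0.19246689  0.18001968]
t card 250 ztop [0.0953 0.1109 0.1136 0.1157]
((537.9381103515625, -168.28207397460938), (94.20760345458984, 5.5619611740112305), 6.772117614746094) [ 0.9906661   0.13631101  0.5423894  -0.1672282 ]
handles 217 ((491.258544921875, 146.33421325683594), (28.19770050048828, 58.15259552001953), 11.950935363769531) z [0.1604624  0.16622898 0.16746471]
batten 311 ((522.4085083007812, 150.790283203125), (178.69662475585938, 25.88524055480957), 9.10673713684082) [0.5332217  0.15528251 0.07512055]
cap ((423.0219421386719, -197.3249053955078), 14.154532432556152) [ 0.42251121 -0.1962911   0.18045612]
```

```bash
python3 -m jog '0 0 0 -26 -4 -31 1;0 0 0 -26 -4 -31 1;0 0 0 -26 -4 -31 1;0 0 0 -26 -4 -31 1;0 0 0 -26 -4 -31 1'
python3 -m jog '0 0 0 -26 -4 -31 1;0 0 0 -26 -4 -31 1;0 0 0 -26 -4 -31 1;0 0 0 -26 -4 -31 1;0 0 0 -26 -4 -31 1'
python3 -m jog '0 -7 0 0 0 0 1;0 -7 0 0 0 0 1;0 -7 0 0 0 0 1;0 -7 0 0 0 0 1;0 -7 0 0 0 0 1'
```

```text
clock: 0.77
tcp_pos: [0.3858, 0.4136, 0.2516]
orientation: [-1.396, -0.856, 0.856]
contact_force: [0.9, -0.3, 0.0]
grip_width: 0.0858
clock: 1.18
tcp_pos: [0.4649, 0.2273, 0.2718]
orientation: [-1.396, -0.856, 0.855]
contact_force: [0.7, -0.5, -0.1]
grip_width: 0.0849
clock: 1.6
tcp_pos: [0.4646, 0.2291, 0.2714]
orientation: [-1.137, -1.316, 1.316]
contact_force: [0.0, 0.6, -0.5]
grip_width: 0.0854
```

```bash
cat >> h.py <<'E'
def to(x,y,z,yaw=None):
    T,o=pose(); d=T[:3,:3].T@(np.array([x,y,z])-T[:3,3])*1000
    cy=np.degrees(np.arctan2(T[1,0],T[0,0])); 
    print("tool shift mm",d.round(1),"yaw now",cy.round(2),"turn y",None if yaw is None else round(-(yaw-cy),2),"tilt",(T[2,:3]).round(4),"t",round(o["clock"],2),"w",round(o["grip_width"],4),"F",np.round(o["contact_force"],1))
E
python3 -c "
from h import *
to(.4915,.1485,.28,102.2)"
```

```text
tool shift mm [-83.7  -8.6 -15. ] yaw now 98.35 turn y -3.85 tilt [ 2.e-04 -1.e+00 -2.e-04] t 1.6 w 0.0854 F [ 0.   0.6 -0.5]
```

```bash
python3 -m jog '0 0 0 -28 -3 -5 1;0 0 0 -28 -3 -5 1;0 0 0 -28 -3 -5 1;0 -4 0 0 0 0 1;0 0 0 0 0 0 1'
python3 - <<'E'
from h import *
f=grab("wrist","w1"); to(.4915,.1485,.28,102.2)
E
```

```text
clock: 2.02
tcp_pos: [0.4917, 0.1463, 0.2807]
orientation: [-1.104, -1.362, 1.361]
contact_force: [0.7, -0.1, -0.3]
grip_width: 0.0853
tool shift mm [ 0.5  0.5 -0.5] yaw now 101.9 turn y -0.3 tilt [ 5.e-04 -1.e+00 -3.e-04] t 2.07 w 0.0854 F [-1.2  1.7 -0.4]
```

View pics/w1.png

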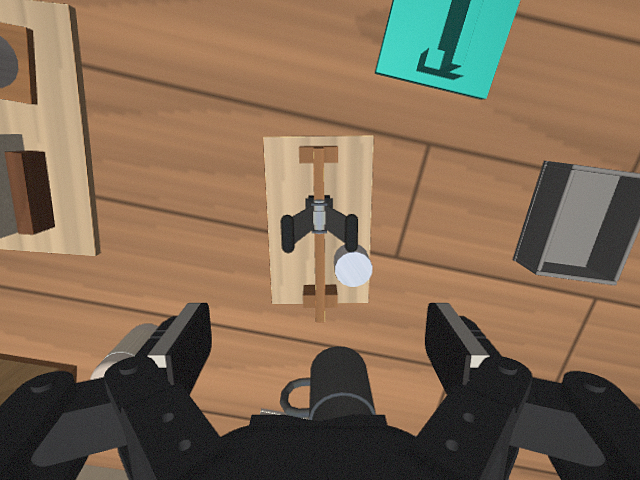

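The wrist view shows the clamp's two black sleeves at (287,233) and (351,233). The batten runs vertically in the image and the tin sits below right at (353,267).

```bash
python3 - <<'E'
from h import *
f=grab("wrist"); C=cloud(f); x,y,z=C[...,0],C[...,1],C[...,2]
for u,v in((287,218),(287,233),(287,248),(351,217),(351,233),(351,248)): print(u,v,onplane(f,u,v,.158).round(4),depthpt(f,u,v).round(4))
m=(z>.145)&(z<.18); m[300:]=0; P=C[m]; print(m.sum(),cv2.minAreaRect((P[:,:2]*1000).astype(np.float32)),P[:,2].max())
m=(z>.07)&(z<.08); m[330:]=0;m[:,:290]=0; m[:,350:]=0;P=C[m]; print("batten",m.sum(),cv2.minAreaRect((P[:,:2]*1000).astype(np.float32)))
for u,v in((314,150),(325,150),(316,320),(325,320)): print(onplane(f,u,v,.075).round(4))
E
```

```text
287 218 [0.4857 0.1235 0.158 ] [0.4852 0.1236 0.1602]
287 233 [0.4971 0.1256 0.158 ] [0.4959 0.1258 0.1623]
287 248 [0.5088 0.1278 0.158 ] [0.5071 0.1279 0.163 ]
351 217 [0.4751 0.17   0.158 ] [0.4744 0.1695 0.1614]
351 233 [0.4872 0.1729 0.158 ] [0.4862 0.1723 0.1617]
351 248 [0.4987 0.1756 0.158 ] [0.4972 0.1748 0.1631]
1066 ((492.7917785644531, 147.5613555908203), (29.467470169067383, 57.93394470214844), 12.985097885131836) 0.16439022607747034
batten 1439 ((524.1119995117188, 154.70468139648438), (179.90939331054688, 25.3898868560791), 12.527450561523438)
[0.4377 0.1332 0.075 ]
[0.4356 0.1432 0.075 ]
[0.6096 0.1711 0.075 ]
[0.6076 0.1805 0.075 ]
```

```bash
python3 -c "
from h import *
to(.425,-.15,.26,97)"
```

```text
tool shift mm [-278.7   20.2  126.3] yaw now 101.95 turn y 4.95 tilt [ 6.e-04 -1.e+00 -0.e+00] t 2.12 w 0.0855 F [0.2 0.6 0. ]
```

```bash
python3 -m jog '0 0 0 -35 2 16 0;0 0 0 -35 2 16 0;0 0 0 -35 2 16 0;0 0 0 -35 2 16 0;0 0 0 -35 2 16 0'
python3 -m jog '0 0 0 -35 3 16 0;0 0 0 -35 3 16 0;0 0 0 -34 3 15 0;0 5 0 0 0 0 0;0 0 0 0 0 0 0'
python3 - <<'E'
from h import *
f=grab("wrist","w2"); to(.423,-.195,.25,97)
E
```

```text
clock: 2.53
tcp_pos: [0.4487, -0.0398, 0.2702]
orientation: [-1.102, -1.363, 1.363]
contact_force: [1.3, 0.3, -0.4]
grip_width: 0.0257
clock: 2.95
tcp_pos: [0.4246, -0.152, 0.2612]
orientation: [-1.152, -1.294, 1.294]
contact_force: [0.0, 0.8, 0.1]
grip_width: 0.0001
tool shift mm [-44.   11.2   7.7] yaw now 97.03 turn y 0.03 tilt [ 5.e-04 -1.e+00 -1.e-04] t 3.0 w -0.0003 F [0.8 0.5 0.2]
```

View pics/w2.png

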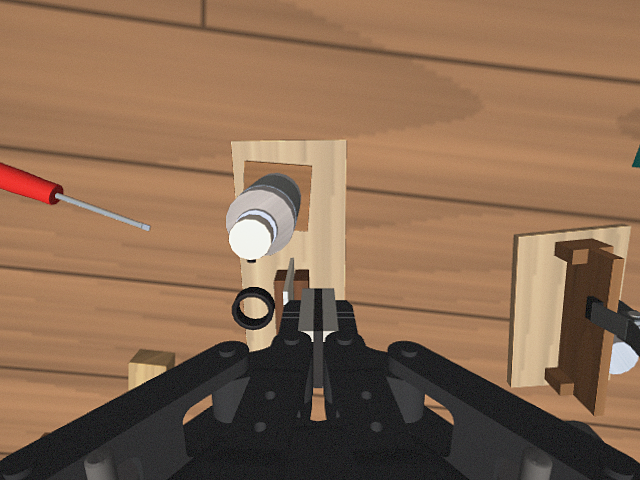

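The white cap is at about (250,238), the tape at (253,307), and the card edge lies behind the fingers at (290,280).

```bash
python3 - <<'E'
from h import *
f=grab("wrist"); C=cloud(f); z=C[...,2]
m=(z>.172)&(z<.19); m[280:]=0; P=C[m].astype(np.float32); print(m.sum(),np.median(P,0),cv2.minEnclosingCircle(P[:,:2]*1000))
to(.423,-.195,.19,97)
E
```

```text
1509 [ 0.4227251  -0.19538783  0.17974593] ((425.61566162109375, -196.1937713623047), 15.887022018432617)
tool shift mm [-44.7  71.2   8.2] yaw now 97.22 turn y 0.22 tilt [ 5.e-04 -1.e+00 -1.e-04] t 3.05 w -0.0 F [ 0.6 -0.9  0.2]
```

```bash
python3 -m jog '0 0 0 -22 0 4 0;0 0 0 -22 20 4 0;0 0 0 0 25 0 0;0 0 0 0 26 0 0;0 0 0 0 0 0 0'
python3 -c "
from h import *
to(.423,-.195,.1735,97)"
```

```text
clock: 3.47
tcp_pos: [0.4205, -0.193, 0.1865]
orientation: [-1.139, -1.298, 1.304]
contact_force: [-0.0, 0.7, -0.4]
grip_width: 0.0001
tool shift mm [-2.3 13.  -2.3] yaw now 97.29 turn y 0.29 tilt [ 0.0027 -1.      0.007 ] t 3.47 w 0.0001 F [-0.   0.7 -0.4]
```

```bash
python3 -m jog '0 0 0 -2 4 -2 0;0 0 0 0 4 0 0;0 0 0 0 4 0 0;0 0 0 0 3 0 0;0 0 0 0 0 0 0'
python3 -m jog '0 0 0 0 1 0 0;0 0 0 0 0 0 0;0 0 0 0 0 0 0;0 0 0 0 0 0 0;0 0 0 0 0 0 0'
```

```text
clock: 3.88
tcp_pos: [0.4263, -0.1972, 0.1761]
orientation: [-1.151, -1.302, 1.298]
contact_force: [1.8, 1.9, 4.5]
grip_width: 0.0
clock: 4.3
tcp_pos: [0.4262, -0.1973, 0.1753]
orientation: [-1.151, -1.302, 1.298]
contact_force: [2.5, 3.3, 5.9]
grip_width: 0.0002
```

```bash
python3 -m jog '0 0 0 0 1 0 0;0 0 0 0 1 0 0;0 0 0 0 1 0 0;0 0 0 0 0 0 0;0 0 0 0 0 0 0'; python3 -c "
from h import *
grab('wrist');to(.423,-.195,.1735,97)"
```

```text
clock: 4.72
tcp_pos: [0.4264, -0.1973, 0.1738]
orientation: [-1.151, -1.302, 1.297]
contact_force: [-3.2, 5.5, 23.6]
grip_width: 0.0004
tool shift mm [2.7 0.3 3.1] yaw now 97.04 turn y 0.04 tilt [ 7.0e-04 -1.0e+00 -3.8e-03] t 4.77 w -0.0001 F [-1.6  6.  23.8]
```

Bottomed out: 23 N against the 6 N spring. Releasing the cap now.

```bash
python3 -m jog '0 0 0 0 -20 0 0;0 0 0 0 -40 0 0;0 0 0 0 -30 0 0;0 0 0 0 0 0 0;0 0 0 0 0 0 0'
python3 - <<'E'
from h import *
f=grab("wrist","w3"); C=cloud(f); z=C[...,2]
m=(z>.165)&(z<.19); m[300:]=0; P=C[m].astype(np.float32); print(m.sum(),np.median(P,0))
to(.4918,.148,.26,102.4)
E
```

```text
clock: 5.18
tcp_pos: [0.4251, -0.1981, 0.2628]
orientation: [-1.151, -1.301, 1.298]
contact_force: [-0.7, -0.1, -0.6]
grip_width: -0.0003
1522 [ 0.4221496  -0.19616713  0.17966688]
tool shift mm [ 334.8    1.4 -109.3] yaw now 97.02 turn y -5.38 tilt [ 2.e-04 -1.e+00 -2.e-04] t 5.23 w -0.0002 F [-0.5 -0.6 -0.1]
```

View pics/w3.png

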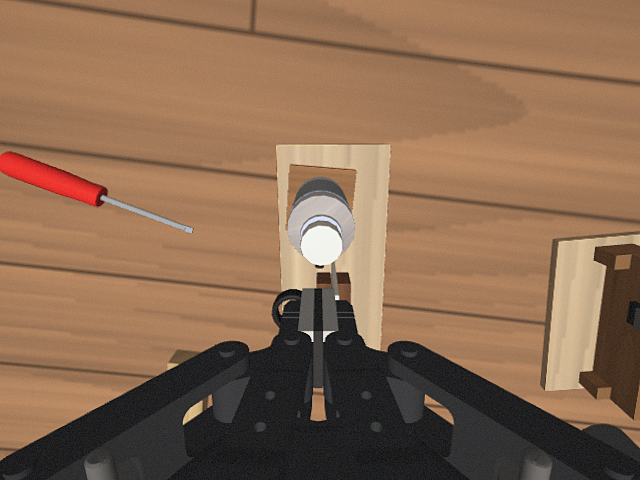

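The cap is back up (0.1797 m). I'll look at the card edge on the way to the clamp.

```bash
python3 -m jog '0 0 0 0 -5 -35 1;0 0 0 0 -5 -35 1;0 0 0 0 -5 -35 1;0 0 0 20 0 -25 1;0 0 0 0 0 0 1'
python3 - <<'E'
from h import *
f=grab("wrist","w4"); to(.4918,.148,.28,102.4)
C=cloud(f); x,y,z=C[...,0],C[...,1],C[...,2]
E
```

```text
clock: 5.65
tcp_pos: [0.555, -0.1562, 0.2738]
orientation: [-1.142, -1.303, 1.304]
contact_force: [0.1, 1.3, -0.7]
grip_width: 0.0604
tool shift mm [311.7  -5.9  21. ] yaw now 97.33 turn y -5.07 tilt [ 0.0012 -1.      0.004 ] t 5.7 w 0.0674 F [-1.  -0.3 -0.5]
```

View pics/w4.png

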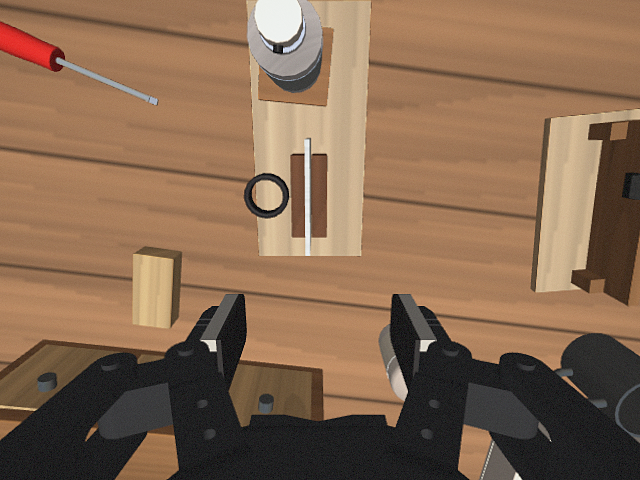

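The card's top edge shows as a white strip from (307,139) to (308,255), in the middle of the dark block.

```bash
python3 - <<'E'
from h import *
f=grab("wrist"); C=cloud(f); x,y,z=C[...,0],C[...,1],C[...,2]
m=(z>.09)&(z<.13)&(x>.46)&(x<.63)&(y<-.12)&(y>-.2); m[290:]=0
P=C[m].astype(np.float32); vv,uu=np.nonzero(m); print(m.sum(),cv2.minAreaRect(P[:,:2]*1000),np.percentile(P[:,2],[5,50,95]),uu.min(),uu.max(),vv.min(),vv.max(),np.median(P,0))
to(.4918,.148,.28,102.4)
E
```

```text
564 ((540.1819458007812, -167.2474365234375), (100.17359924316406, 3.5732741355895996), 7.020982265472412) [0.10746222 0.10867533 0.10985809] 307 311 143 259 [ 0.53572005 -0.1677398   0.10867533]
tool shift mm [313.4  -5.9  20. ] yaw now 97.17 turn y -5.23 tilt [ 6.0e-04 -1.0e+00  4.6e-03] t 5.75 w 0.0747 F [ 0.2 -0.  -0.1]
```

```bash
python3 -m jog '0 0 0 38 0 2 1;0 0 0 38 0 2 1;0 0 0 38 0 2 1;0 0 0 38 0 3 1;0 0 0 38 0 3 1'
python3 -m jog '0 0 0 38 0 3 1;0 0 0 38 0 3 1;0 0 0 38 0 3 1;0 -5 0 10 0 0 1;0 0 0 0 0 0 1'
python3 - <<'E'
from h import *
f=grab("wrist"); C=cloud(f); x,y,z=C[...,0],C[...,1],C[...,2]
m=(z>.145)&(z<.18); m[300:]=0; P=C[m]; print(m.sum(),cv2.minAreaRect((P[:,:2]*1000).astype(np.float32)),P[:,2].max())
to(.492,.148,.18,102.4)
E
```

```text
clock: 6.17
tcp_pos: [0.514, 0.0253, 0.2752]
orientation: [-1.149, -1.295, 1.299]
contact_force: [0.7, -0.4, 0.6]
grip_width: 0.085
clock: 6.58
tcp_pos: [0.4899, 0.1498, 0.2751]
orientation: [-1.096, -1.367, 1.37]
contact_force: [0.1, -0.9, -0.1]
grip_width: 0.0857
1100 ((492.7918395996094, 147.47802734375), (29.015684127807617, 58.00733184814453), 12.484930992126465) 0.1644262872610902
tool shift mm [ 0.7 95.3 -1.6] yaw now 102.11 turn y -0.29 tilt [-8.0e-04 -1.0e+00  2.2e-03] t 6.63 w 0.0854 F [ 0.  -0.2 -0.1]
```

```bash
python3 -m jog '0 0 0 0 30 0 1;0 0 0 0 30 -2 1;0 0 0 0 25 0 1;0 0 0 0 10 0 1;0 0 0 0 0 0 1'
python3 - <<'E'
from h import *
f=grab("wrist","w5"); to(.492,.148,.142,102.4)
E
```

```text
clock: 7.05
tcp_pos: [0.4923, 0.1446, 0.1788]
orientation: [-1.103, -1.354, 1.364]
contact_force: [-0.3, -0.7, 0.5]
grip_width: 0.0853
tool shift mm [ 2.8 38.7  0.9] yaw now 101.82 turn y -0.58 tilt [-0.0013 -1.      0.0025] t 7.1 w 0.0855 F [0.6 0.6 0.4]
```

View pics/w5.png

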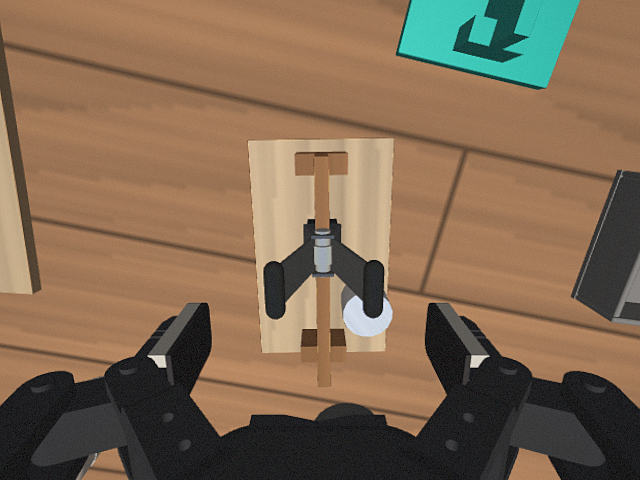

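```bash
python3 -m jog '0 0 0 2.5 0 1 1;0 -0.5 0 0 12 0 1;0 0 0 0 14 0 1;0 0 0 0 11 0 1;0 0 0 0 0 0 1'
python3 - <<'E'
from h import *
f=grab("wrist","w6"); to(.492,.148,.142,102.4)
E
```

```text
clock: 7.52
tcp_pos: [0.4919, 0.1497, 0.1436]
orientation: [-1.097, -1.367, 1.369]
contact_force: [-1.1, -0.5, -0.4]
grip_width: 0.0854
tool shift mm [-1.6  2.4  0.7] yaw now 102.5 turn y 0.1 tilt [-2.e-04 -1.e+00  6.e-04] t 7.57 w 0.0855 F [-0.2 -0.   1.2]
```

View pics/w6.png

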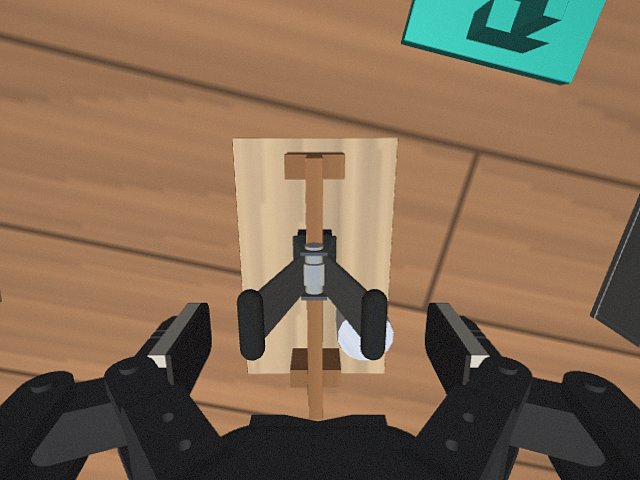

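```bash
python3 -m jog '0 0 0 -2 0 0 1;0 0 0 0 0 0 0.8;0 0 0 0 0 0 0.72;0 0 0 0 0 0 0.7;0 0 0 0 0 0 0.68' 40
python3 - <<'E'
from h import *
f=grab("wrist","w7"); to(.492,.148,.142,102.4)
E
```

```text
clock: 7.98
tcp_pos: [0.4932, 0.1479, 0.1447]
orientation: [-1.098, -1.369, 1.368]
contact_force: [-0.2, 0.1, 1.6]
grip_width: 0.0583
tool shift mm [0.4 2.7 1.2] yaw now 102.52 turn y 0.12 tilt [-0.e+00 -1.e+00 -8.e-04] t 8.03 w 0.0583 F [-0.6 -0.4  0.9]
```

View pics/w7.png

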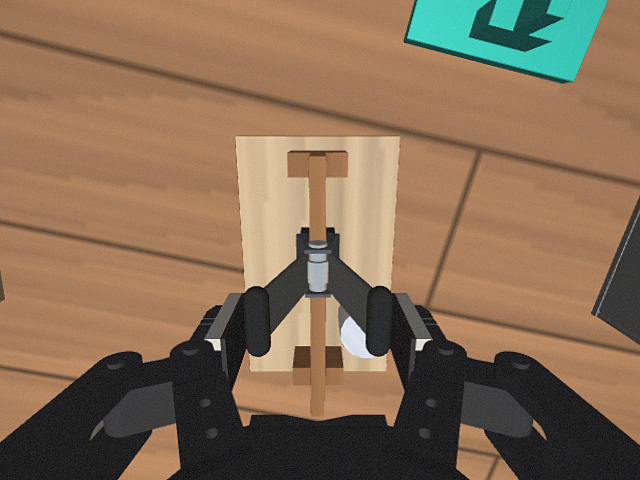

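```bash
python3 -m jog '0 0 0 0 3 0 0.68;0 0 0 0 0 0 0.68;0 0 0 0 -1 0 0.6;0 0 0 0 -1 0 0.53;0 0 0 0 -2 0 0.46' 40
python3 - <<'E'
from h import *
f=grab("wrist","w8"); to(.492,.148,.142,102.4)
E
```

```text
clock: 8.45
tcp_pos: [0.4924, 0.148, 0.145]
orientation: [-1.097, -1.368, 1.369]
contact_force: [-0.7, -1.0, 0.0]
grip_width: 0.0394
tool shift mm [0.1 3.5 0.8] yaw now 102.53 turn y 0.13 tilt [ 1.e-04 -1.e+00  2.e-04] t 8.5 w 0.0393 F [-0.4  0.2  0.2]
```

View pics/w8.png

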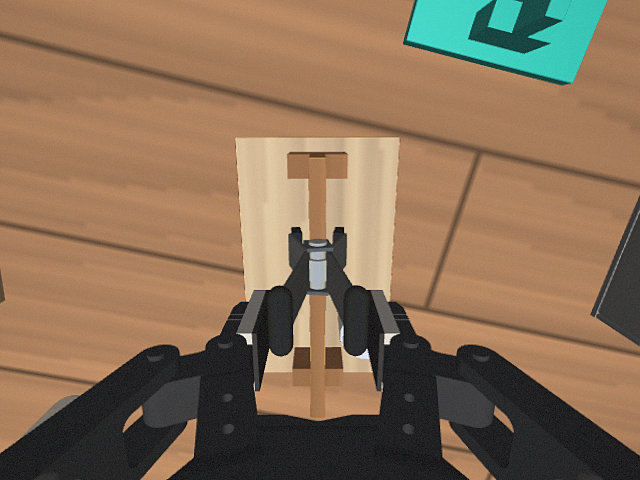

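The squeeze is symmetric and the jaws are opening on both sides of the batten. I'll squeeze to the stop.

```bash
python3 -m jog '0 0 0 0 -1 0 0.38;0 0 0 0 -2 0 0.3;0 0 0 0 -1 0 0.2;0 0 0 0 0 0 0.1;0 0 0 0 0 0 0' 40
python3 - <<'E'
from h import *
f=grab("wrist","w9"); to(.492,.148,.142,102.4)
C=cloud(f); print(depthpt(f,318,268))
E
```

```text
clock: 8.92
tcp_pos: [0.4929, 0.148, 0.1494]
orientation: [-1.098, -1.369, 1.368]
contact_force: [0.3, 0.8, -0.5]
grip_width: 0.0205
tool shift mm [0.2 7.3 0.9] yaw now 102.53 turn y 0.13 tilt [ 1.e-04 -1.e+00 -1.e-04] t 8.97 w 0.0203 F [-0.4  0.3 -1.2]
[0.49226577 0.14817972 0.10475829]
```

View pics/w9.png

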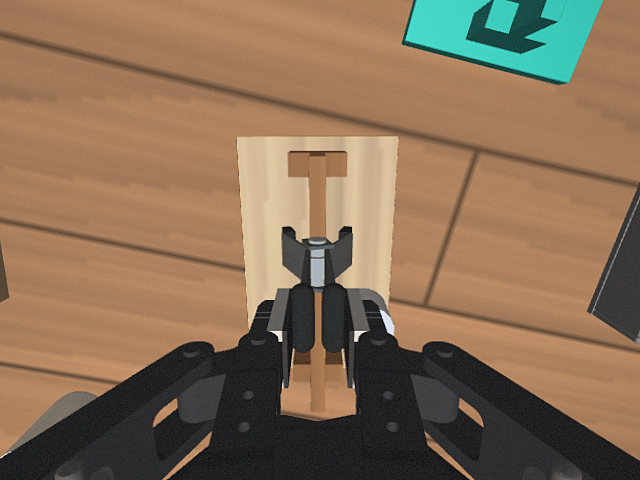

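The jaws gape wide around the batten and the pivot is still at about 0.10 m. Lifting straight up.

```bash
python3 -m jog '0 0 0 0 -5 0 0;0 0 0 0 -15 0 0;0 0 0 0 -20 0 0;0 0 0 0 -25 0 0;0 0 0 0 -25 0 0' 40
python3 -m jog '0 0 0 0 -15 0 0;0 0 0 0 -5 0 0;0 0 0 0 0 0 0;0 0 0 0 0 0 0;0 0 0 0 0 0 0'
python3 - <<'E'
from h import *
f=grab("wrist","w10"); to(.54,-.1672,.25,97)
f=grab("scene","s10")
E
```

```text
clock: 9.38
tcp_pos: [0.4925, 0.1477, 0.2403]
orientation: [-1.097, -1.367, 1.369]
contact_force: [-0.9, 0.2, -1.3]
grip_width: 0.0206
clock: 9.8
tcp_pos: [0.4921, 0.1477, 0.258]
orientation: [-1.097, -1.366, 1.37]
contact_force: [-0.9, 0.1, -0.6]
grip_width: 0.0203
tool shift mm [-317.8    8.2   21.5] yaw now 102.53 turn y 5.53 tilt [-6.0e-04 -1.0e+00  2.5e-03] t 9.85 w 0.0202 F [ 0.1 -0.1 -1. ]
```

View pics/w10.png

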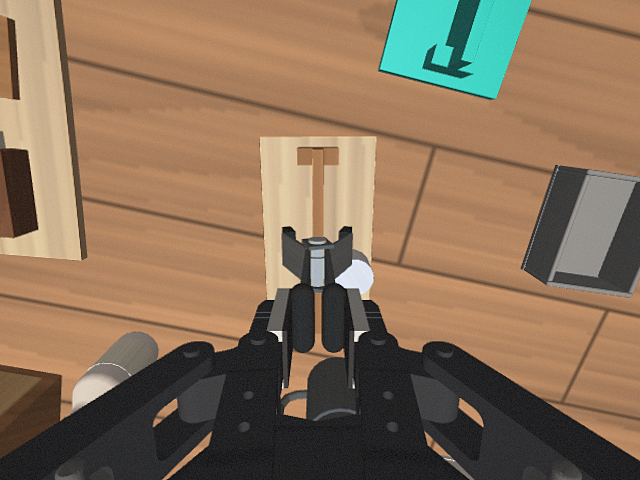

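View pics/s10.png

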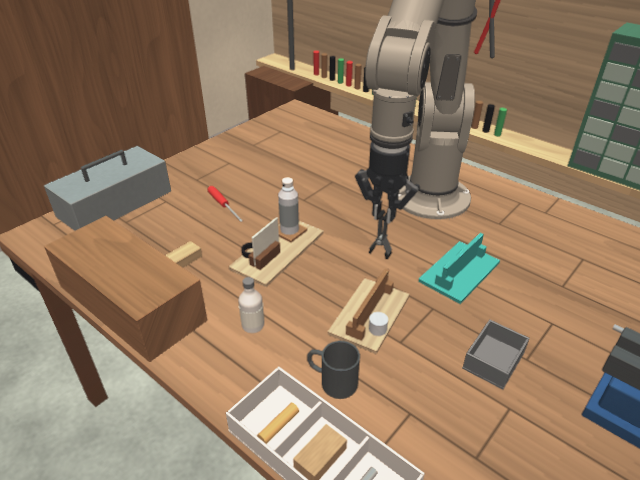

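The clamp is off the batten, held open and upright. Now carrying it to above the card.

```bash
python3 -m jog '0 0 0 -20 0 2 0;0 0 0 -32 0 2 0;0 0 0 -38 0 2 0;0 0 0 -38 0 2 0;0 0 0 -38 0 2 0' 40
python3 -m jog '0 0 0 -38 0 2 0;0 0 0 -38 0 2 0;0 0 0 -30 0 2 0;0 0 0 -20 0 2 0;0 0 0 -10 0 1 0'
python3 -m jog '0 2 0 -8 0 1 0;0 2 0 -4 0 1 0;0 1.5 0 0 0 0 0;0 0 0 0 0 0 0;0 0 0 0 0 0 0'
python3 - <<'E'
from h import *
to(.54,-.1672,.25,97);f=grab("wrist","w11"); to(.54,-.1672,.25,97)
E
```

```text
clock: 10.32
tcp_pos: [0.5187, -0.0178, 0.2586]
orientation: [-1.096, -1.368, 1.37]
contact_force: [0.2, -0.2, -1.4]
grip_width: 0.0202
clock: 10.73
tcp_pos: [0.5392, -0.1547, 0.2586]
orientation: [-1.1, -1.363, 1.367]
contact_force: [0.3, 0.3, -0.6]
grip_width: 0.0206
clock: 11.15
tcp_pos: [0.5405, -0.1614, 0.2592]
orientation: [-1.147, -1.301, 1.3]
contact_force: [0.4, -0.1, -1.1]
grip_width: 0.0205
tool shift mm [-5.7  9.2  1.2] yaw now 97.15 turn y 0.15 tilt [ 7.e-04 -1.e+00  1.e-04] t 11.15 w 0.0205 F [ 0.4 -0.1 -1.1]
tool shift mm [-5.5  9.2  1.2] yaw now 97.16 turn y 0.16 tilt [ 6.e-04 -1.e+00  0.e+00] t 11.2 w 0.0205 F [-0.2  0.1  0.1]
```

View pics/w11.png

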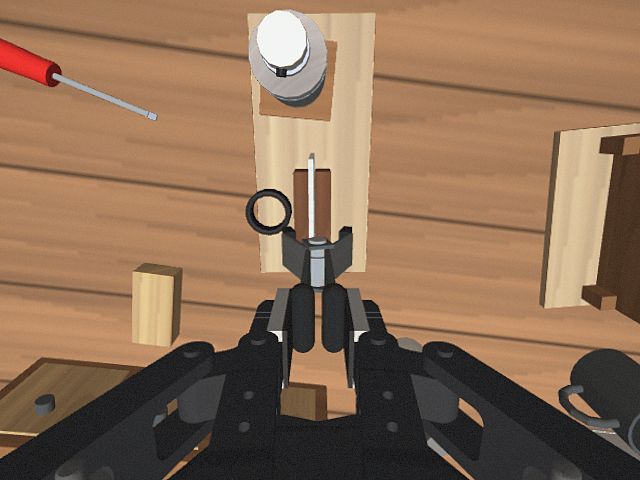

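```bash
python3 - <<'E'
from h import *
T,_=pose(); f=grab("wrist"); C=cloud(f); x,y,z=C[...,0],C[...,1],C[...,2]
m=(z>.09)&(z<.125)&(x>.46)&(x<.63)&(y<-.12)&(y>-.2); m[232:]=0
P=C[m]; Q=(P-T[:3,3])@T[:3,:3]*1000
print(m.sum(),"z",np.median(P[:,2]),"tool: x med",np.median(Q[:,0]),np.polyfit(Q[:,2],Q[:,0],1),"tool z range",Q[:,2].min(),Q[:,2].max())
# clamp pivot in tool frame
for u in(306,318,330): print((np.linalg.inv(T)@np.r_[depthpt(f,u,268),1]*1000).round(1))
print((np.linalg.inv(T)@np.r_[depthpt(f,288,250),1]*1000).round(1),(np.linalg.inv(T)@np.r_[depthpt(f,346,250),1]*1000).round(1))
E
```

```text
396 z 0.10861129634860031 tool: x med -5.376735531439778 [-4.34917726e-03 -5.36988375e+00] tool z range -7.550989020726599 51.277124833410426
[  -5.3   17.8   11.  1000. ]
[4.00e-01 4.46e+01 7.00e-01 1.00e+03]
[   6.    16.9   11.3 1000. ]
[ -17.9   69.1    3.  1000. ] [  17.6   70.4    2.5 1000. ]
```

```bash
python3 -m jog '0 0 0 -3 0 1 0;0 0 0 -2.4 0 0 0;0 0 0 0 5 0 0;0 0 0 0 10 0 0;0 0 0 0 10 0 0' 40
python3 -c "
from h import *
T,_=pose(); f=grab('wrist'); C=cloud(f); x,y,z=C[...,0],C[...,1],C[...,2]
m=(z>.09)&(z<.125)&(x>.46)&(x<.63)&(y<-.12)&(y>-.2); m[232:]=0
P=C[m]; Q=(P-T[:3,3])@T[:3,:3]*1000
print(m.sum(),'z',np.median(P[:,2]),'tool: x med',np.median(Q[:,0]),np.polyfit(Q[:,2],Q[:,0],1),'tool z range',Q[:,2].min(),Q[:,2].max())
to(.54,-.1672,.183,97)"
```

```text
clock: 11.67
tcp_pos: [0.54, -0.1686, 0.2334]
orientation: [-1.149, -1.299, 1.299]
contact_force: [-0.2, -0.8, -0.4]
grip_width: 0.0202
360 z 0.10861430745092074 tool: x med 1.101625940717091 [-0.00769205  1.36576253] tool z range -0.38087709641390277 50.0426717054599
tool shift mm [ 0.6 48.  -1.7] yaw now 97.03 turn y 0.03 tilt [ 0.001  -1.      0.0036] t 11.72 w 0.0208 F [-0.9  0.3 -2.2]
```

Now centred within about 1 mm. Lowering the rest of the way.

```bash
python3 -m jog '0 0 0 0.5 10 0 0;0 0 0 0 12 0 0;0 0 0 0 12 0 0;0 0 0 0 8 0 0;0 0 0 0 5 0 0' 40
python3 -m jog '0 0 0 0 2 0 0;0 0 0 0 0 0 0;0 0 0 0 0 0 0;0 0 0 0 0 0 0;0 0 0 0 0 0 0'
python3 - <<'E'
from h import *
T,_=pose(); f=grab('wrist',"w12"); C=cloud(f); x,y,z=C[...,0],C[...,1],C[...,2]
m=(z>.095)&(z<.125)&(x>.46)&(x<.63)&(y<-.12)&(y>-.2); m[232:]=0
P=C[m]; Q=(P-T[:3,3])@T[:3,:3]*1000
print(m.sum(),'z',np.median(P[:,2]),'tool: x med',np.median(Q[:,0]),np.polyfit(Q[:,2],Q[:,0],1),'tool z range',Q[:,2].min(),Q[:,2].max())
to(.54,-.1672,.183,97)
g=grab("scene"); cv2.imwrite("pics/s12.png",cv2.resize(g["color"][150:300,200:350],(600,600),interpolation=cv2.INTER_CUBIC)[:,:,::-1])
t=grab("top"); cv2.imwrite("pics/t12.png",cv2.resize(t["color"][170:320,220:440],(660,450),interpolation=cv2.INTER_CUBIC)[:,:,::-1])
E
```

```text
clock: 12.13
tcp_pos: [0.5392, -0.1679, 0.1855]
orientation: [-1.147, -1.297, 1.3]
contact_force: [0.4, 0.2, -0.4]
grip_width: 0.0204
clock: 12.55
tcp_pos: [0.5403, -0.1682, 0.1859]
orientation: [-1.15, -1.3, 1.298]
contact_force: [-0.1, 0.1, -0.7]
grip_width: 0.0205
548 z 0.10840175076251304 tool: x med 0.975568070417129 [0.02069728 0.16833738] tool z range 9.27274076253302 50.576827446001474
tool shift mm [1.  2.8 0.1] yaw now 97.03 turn y 0.03 tilt [-2.e-04 -1.e+00 -9.e-04] t 12.6 w 0.0206 F [-0.1  0.5 -0.9]
```

View pics/s12.png

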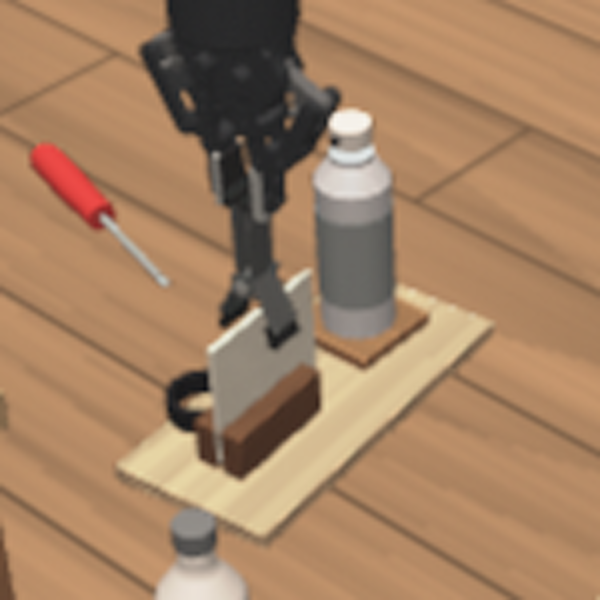

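View pics/w12.png

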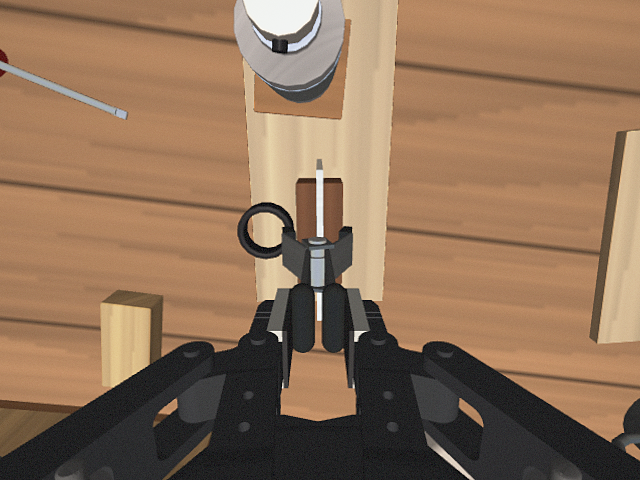

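View pics/t12.png

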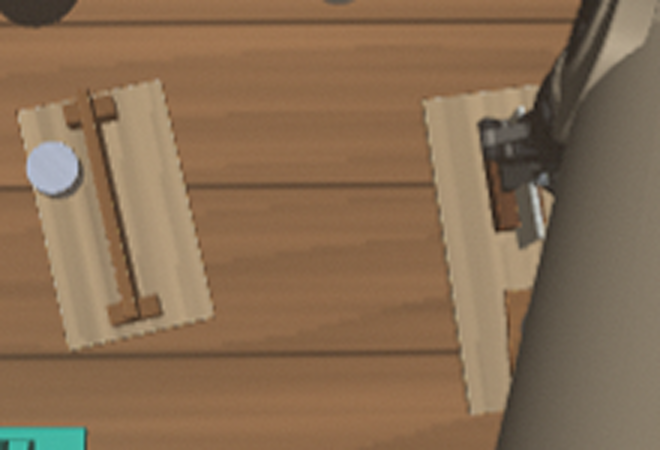

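```bash
python3 -m jog '0 0 0 0 2 0 0;0 0 0 0 2 0 0;0 0 0 0 0 0 0;0 0 0 0 0 0 0;0 0 0 0 0 0 0' 40
python3 -m jog '0 0 0 0 0 0 0;0 0 0 0 0 0 0;0 0 0 0 0 0 0;0 0 0 0 0 0 0;0 0 0 0 0 0 0'
python3 - <<'E'
from h import *
T,_=pose(); f=grab('wrist',"w13"); C=cloud(f); x,y,z=C[...,0],C[...,1],C[...,2]
m=(z>.095)&(z<.125)&(x>.46)&(x<.63)&(y<-.12)&(y>-.2); m[232:]=0
Q=(C[m]-T[:3,3])@T[:3,:3]*1000; print(np.median(Q,0))
for u,v in((288,250),(346,250),(318,268)): print((np.linalg.inv(T)@np.r_[depthpt(f,u,v),1]*1000)[:3].round(1), depthpt(f,u,v).round(4))
m=(z>.172)&(z<.19)&(x<.46)&(y<-.15); m[120:]=0; print("cap z",np.median(z[m]))
to(.54,-.1672,.18,97); print(pose()[1]["moment"])
E
```

```text
clock: 13.12
tcp_pos: [0.5399, -0.1681, 0.1812]
orientation: [-1.149, -1.299, 1.299]
contact_force: [0.2, 0.2, -1.0]
grip_width: 0.0202
clock: 13.53
tcp_pos: [0.54, -0.1681, 0.1813]
orientation: [-1.149, -1.299, 1.299]
contact_force: [0.3, 0.4, -0.8]
grip_width: 0.0201
[ 0.962844   72.85487136 30.08196519]
[-17.9  68.9   3. ] [ 0.5392 -0.1863  0.1124]
[17.6 70.5  2.5] [ 0.5353 -0.151   0.1109]
[ 0.4 44.4  0.7] [ 0.5392 -0.1678  0.1369]
cap z 0.1794008358688004
tool shift mm [ 0.9  1.3 -0.2] yaw now 97.02 turn y 0.02 tilt [ 0.e+00 -1.e+00 -1.e-04] t 13.58 w 0.0201 F [ 0.6  0.1 -0.8]
[-0.04568505  0.02132054 -0.01064089]
```

View pics/w13.png

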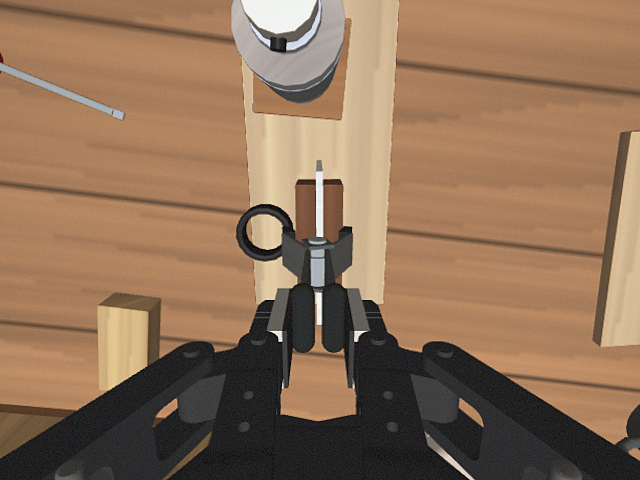

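The clamp is centred on the card, open and still, and nothing reads as touching. Handing in.

```bash
python3 -c "
from bench import r
print(r.hand_in())"
```

```text
the job is handed in; nothing more can be done
None
```

I pressed the spray can's cap, took the clamp off the batten and handed in at about 13.6 s with it held open around the middle of the card's top edge. The hand-in reports no verdict.

- **Cap:** It went fully down, with 23.6 N measured against the 6 N spring. It then came back up: its top read 0.180 m after release and 0.179 m at the end.
- **Lift:** The clamp was squeezed at both sleeves and lifted clear. The gripper width held at about 20 mm from then on. I expected about 24 mm over the sleeves at the stop, and I put the difference down to the soft rubber. In the wrist pictures the jaws look wide open.
- **Final pose:** The card is about 1 mm off the clamp's centre line and parallel to it. The pivot is about 0.132 m up, which puts the jaw tips roughly 18–20 mm below the card's edge. The tip height and gap are worked out from the geometry, as the cameras did not show them clearly.
- **Contact and the other things:** The force reading was around 1 N or less, so I saw no sign of touching the card. In the pictures the tape, tin and screwdriver look unmoved; I did not measure any of the bystanders afterwards.

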